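# Set the stop of a fit-up jig and butt the plate against it

### The arm

A 7-joint arm with a two-finger parallel gripper is mounted at the origin on a cart in front of the work surface, level with it; the furniture and walls round the work are solid. World frame = base frame: x ahead of the robot, y to its left, z up, the work surface at z = 0. Lengths are in m, angles in rad, forces in N, time in s.
With the tool pointing down it reaches from about 0.35 to 0.9 m from the base axis. Payload 8.1 kg.
Tool frame: the origin (TCP) lies midway between the tips of the shut fingers; the grasp point (between the pads) lies 19 mm behind it; z points along the fingers, y is the line along which they close (so a half turn about z gives the same grasp; the last joint's range is limited). The gripper opens to 92 mm and grips with 3 to 60 N. Pads are 19 mm wide; open, the fingers measure 130 mm over their backs; the gripper's body (75 mm by 190 mm) begins 47 mm behind the grasp point.
Start: joints at [0.699, 0.434, 0.025, 1.573, -0.012, 1.134, -0.075], TCP at [0.435, -0.449, 0.227] pointing down, gripper open.
Joint ranges: [-2.62, 2.62], [-0.44, 2.09], [-1.27, 1.32], [0.08, 2.57], [-1.32, 4.46], [0.12, 2], [-2.74, 2.74]. Speed limits (rad/s): [2.22, 2.22, 3.01, 3.01, 3.14, 3.14, 3.14].

### API

Orientations are given as a rotation vector (axis times angle).
In Python, from cell import arm gives the robot as it stands.
- The arm moves only by the tool carry_out, never from a script. Its arguments are lists of equal length, an entry for each row: "claw": the finger opening in cm, from 0 to 9.18; "delta_pos": the shift along the tool's x, y, z in cm, a list of three; "angular": the turn, a rotation vector about the tool's x, y, z in rad, a list of three. In form: {"claw": [claw, ...], "delta_pos": [[dx, dy, dz], ...], "angular": [[ax, ay, az], ...]}. A call has 1 to 20 rows; each row shifts and turns the commanded pose from where the row before left it, along the tool's axes as they then stand; what a row does not reach is not made up. A row lasts 1/10 s, in which the tool goes at most 50 mm and 8.59 degrees, less where a joint would pass 70% of its speed; a pose out of reach is approached as far as the arm can. A call with a gripper value outside its range is refused whole. The fingers move at their own pace and stop on an object; "force" is the grip in N (left out, the last holds). Time passes only in rows, so rows that do not move let the fingers close. It gives the time, the measured TCP pose, the force, the opening and the grip force at its end, in the units of the state.
- arm.observe(): the state, without advancing time (a new reading comes with each control period).
- arm.get_image(name): name is "side" or "top"; returns a dict with "frame" (400x640x3 uint8, red, green, blue), "mtx" (3x3 intrinsics, pixels), "dist" ([k1, k2, p1, p2, k3] as OpenCV has them; the pictures are not rectified), "T" (4x4, takes a point from camera to world coordinates). Camera axes: x right, y down, z forward; pixel columns grow to the right and rows downward; lengths in m; the calibration is good to about 2 mm. A picture is of the moment at which its call begins. There is no depth.
- arm.sign_off(): hands the job in; it is judged then, once.
Trained networks look in a picture, given as the dict that the camera call returned (one of the last four; its "shot" number tells which), for a name from the list of things; names that differ only in an ending like _2 or _b are one class to them, and where a whole thing is asked for, a point or a joint stands for the part that bears it (a point fixed in the world has none). Each returns a list of dicts, best first, with "conf" (0 to 1); they miss things now and then, are a little off and sometimes report something else, mostly with a low value. They report only what shows in the picture. A call takes as long as a camera call.
- arm.look_for(label, picture): "centre" ([column, row] as shares, 0 to 1, of the picture: columns of its width, rows of its height, amid what is visible of it).
- arm.trace(label, picture): "region" (400x640 bool, what is visible of it) and "centre" ([column, row] as shares, 0 to 1, of the picture: columns of its width, rows of its height, amid what is visible of it).
- arm.place_of(label, picture): "centre" ([column, row] as shares, 0 to 1, of the picture: columns of its width, rows of its height: a listed point, or the origin of a listed thing).
The state is a dict: "clock": time; "joints": joint angles; "dq": joint speeds; "joint_efforts": joint torques, N m; "position": TCP position; "ee_rot": TCP orientation; "force": force on the tool from outside, world axes, zero at the start; "ft_torque": the same for the moment, N m; "width": opening from 0.0 (shut) to 1.0 (fully open); "gripper_force": force on a finger pad.
Only numpy, scipy, OpenCV 4.12 (cv2) and the standard library are available. Lean on these libraries where they do the work, as an engineer would, in place of code of your own. Each camera call takes 0.05 s, during which the arm holds its last target. There are 200 camera calls.

### The job

On the fit-up jig, push the stop bar along its rails until it drops into the locating notches, then swing the keeper round until its tab lies over the bar's foot, and then push the flat steel plate along the bed until it sits square against the stop bar. This is all fingertip work: push things only, do not lift the bar or the plate, and leave the soapstone, the tee coupon and the tape measure where they are.

Things in the scene. Friction and masses are not known exactly. Their poses are not given: they have to be found in the camera images.
- jig: Fixed fit-up jig: dark steel bed 220 (x) x 300 (y) x 10 mm on 6 mm feet, origin centre of the bed's underside, z up, axes the world's at yaw 0. Along y run two steel rails, 22 wide, 20 high on the bed (tops 30 mm above origin), centred at x = -91 and +91, 160 mm free between them. The bed's ends are open; an 8 mm pin stands 13 mm high on each rail at y = +143.5.
- notch (a point): Point midway between the two locating notches, level with their floors (jig frame 0, 0, 23 mm). Each rail has one notch with upright walls, 45 mm long (jig y = -22.5 to +22.5) and 7 mm deep.
- stop_bar: Loose bright steel bar across the rails, on their +y part, 0.5-0.8 kg: upright middle 154 (x) x 20 (y) x 23 mm between the rails (3 mm play each end), with a foot 40 (y) x 12 mm thick on each rail. Origin mid-length, level with the feet's undersides; middle spans z -11 to +12. Axes about the jig's. Origin is 30 mm above the jig's riding, 23 seated (2.5 mm play along y). Friction 1-6 N.
- keeper (a joint): Keeper angle. A flat steel tab, 16 wide, 58 mm long, 5 thick, turns on an upright pivot on the x = -91 rail. It grows clockwise seen from above: 0.52 tab points straight out (jig -x), 2.09 closed, pointing jig +y over the bar's foot; end stops 0 and 2.13. Friction holds it, about 1.2 N at the knob moves it. It passes 2 mm over a seated foot; a riding foot blocks it.
- keeper_hinge (a point): Point on the keeper's pivot axis at the tab's underside: jig frame -91, -36.5, 37 mm. Its boss and screw head, up to 9.5 mm radius, end 48 mm above the jig's origin.
- keeper_knob (a point): Centre of the black ball knob (18 mm across, on a short stem) on the keeper's tab, 42 mm from the pivot axis, 54.5 mm above the jig's origin. The ball's top is at 63.5 mm, the tab's top at 42 mm above the jig's origin.
- plate: Loose flat dark steel plate 130 x 40 x 10 mm, 0.3-0.5 kg, lying on the bed between the rails on their -y part, a little askew. Origin centre of its underside; own x across the 40 mm width (roughly jig +y), own y along the 130 mm length (roughly jig -x). Butted on the bar its centre is 30 mm from the bar's mid-line, on the jig's -y side. Friction 1-4 N.
- tee_coupon: Bystander, leave alone: small welded tee coupon, 50 x 80 x 43 mm, dark steel, behind the jig (its +x side). Origin: centre of its underside.
- soapstone: Bystander, leave alone: soapstone marker in its holder, a slim bar 14 x 150 x 8 mm, on the table at the robot's side of the jig. Origin: centre of its underside.
- tape: Bystander, leave alone: yellow tape measure, 64 x 96 x 40 mm, near the table's front right corner. Origin: under its case.

How it is judged:
By the outcome, as a careful person would: the job done as asked, in the order asked, and still so for the second after the job is handed in, with the robot touching nothing.
It also fails if it takes over 59 s, if anything falls off the work surface, if the arm or the gripper's body presses on something with over 40 N, if the wrist force passes 120 N, or if a joint passes its speed limit or range.

## Working session

There is one attempt and no reset: what is moved stays moved. The work goes in short steps, Python scripts to look and compute and a tool call to move; the robot and the scene stay as the last step left them, time stands still between calls to the robot, and variables do not carry over. Pictures are saved under pics/ and viewed, at most 10 in all, crops included, and the job is handed in when it is done.

Besides the shell and the picture viewer there is one more tool, called after ">>>" by a JSON object that holds its "fn" and its "kwargs", one argument or row to a line. carry_out: Moves the arm, as the interface text tells. Its arguments: {"type":"object","properties":{"claw":{"type":"array","items":{"type":"number"}},"delta_pos":{"type":"array","items":{"type":"array","items":{"type":"number"}}},"angular":{"type":"array","items":{"type":"array","items":{"type":"number"}}},"force":{"type":"number"}},"required":["claw","delta_pos","angular"]}

```bash
mkdir -p pics; cat > h.py <<'E'
import numpy as np, cv2
from cell import arm
from scipy.spatial.transform import Rotation as R
def ray(p,c):
    px=np.array([[[c[0]*640,c[1]*400]]],float)
    u=cv2.undistortPoints(px,p["mtx"],np.array(p["dist"],float))[0,0]
    T=np.array(p["T"]); d=T[:3,:3]@[u[0],u[1],1]; return T[:3,3],d
def onz(p,c,z):
    o,d=ray(p,c); return (o+d*(z-o[2])/d[2])
def proj(p,X):
    T=np.linalg.inv(np.array(p["T"])); X=np.atleast_2d(X).astype(float)
    Xc=X@T[:3,:3].T+T[:3,3]
    return cv2.projectPoints(Xc,np.zeros(3),np.zeros(3),p["mtx"],np.array(p["dist"],float))[0][:,0]
def save(p,n,f=None):
    cv2.imwrite("pics/"+n,(p["frame"] if f is None else f)[:,:,::-1])
E
python3 - <<'E'
from h import *
s=arm.observe(); print(s["clock"],s["position"],s["ee_rot"],s["force"],s["width"])
Z={"jig":.006,"notch":.029,"stop_bar":.036,"keeper_hinge":.043,"keeper_knob":.0605,"plate":.016,"tee_coupon":0,"soapstone":0,"tape":0}
for n in("top","side"):
    p=arm.get_image(n); save(p,n+"0.png"); print(n,np.array(p["T"])[:3,3].round(2))
    for k,z in Z.items():
        for r in arm.place_of(k,p)[:2]:
            print(k,round(r["conf"],2),(np.array(r["centre"])*[640,400]).round(),onz(p,r["centre"],z).round(4))
E
```

```text
0.0 [ 0.43413273 -0.44892643  0.22594848] [-2.91111194e+00 -1.17745730e+00  1.17400337e-03] [-0.32581592 -0.62686773  0.71836902] 1.0013102794098716
top [ 0.47 -0.08  0.9 ]
jig 0.58 [310. 189.] [ 0.5753 -0.0424  0.006 ]
notch 0.9 [308. 187.] [ 0.577  -0.0389  0.029 ]
stop_bar 0.86 [260. 176.] [0.6003 0.0677 0.036 ]
keeper_hinge 0.59 [313. 227.] [ 0.4858 -0.0538  0.043 ]
keeper_knob 0.51 [394. 294.] [ 0.3441 -0.2288  0.0605]
keeper_knob 0.48 [320. 249.] [ 0.4397 -0.0699  0.0605]
plate 0.92 [344. 192.] [ 0.5664 -0.1221  0.016 ]
tee_coupon 0.61 [317. 123.] [ 0.7333 -0.0578  0.    ]
soapstone 0.8 [267. 242.] [0.4522 0.0557 0.    ]
tape 0.96 [391. 292.] [ 0.339  -0.2304  0.    ]
side [ 0.92 -0.36  0.79]
jig 0.9 [353. 206.] [ 0.5751 -0.0338  0.006 ]
notch 0.87 [351. 202.] [ 0.5751 -0.0399  0.029 ]
stop_bar 0.84 [395. 185.] [0.6008 0.0669 0.036 ]
stop_bar 0.43 [305. 160.] [ 0.4217 -0.0589  0.036 ]
keeper_hinge 0.66 [321. 175.] [ 0.485  -0.0559  0.043 ]
keeper_knob 0.67 [304. 161.] [ 0.4404 -0.072   0.0605]
plate 0.83 [316. 220.] [ 0.561  -0.1262  0.016 ]
tee_coupon 0.6 [389. 262.] [ 0.7279 -0.0547  0.    ]
soapstone 0.68 [350. 159.] [0.4617 0.0472 0.    ]
tape 0.73 [222. 183.] [ 0.338  -0.2445 -0.    ]
```

```bash
python3 - <<'E'
import cv2
a=cv2.imread("pics/top0.png")[90:310,190:430]; cv2.imwrite("pics/top0c.png",cv2.resize(a,(654,600),interpolation=3))
a=cv2.imread("pics/side0.png")[110:310,200:450]; cv2.imwrite("pics/side0c.png",cv2.resize(a,(750,600),interpolation=3))
E
```

```text
(no output)
```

View pics/top0c.png

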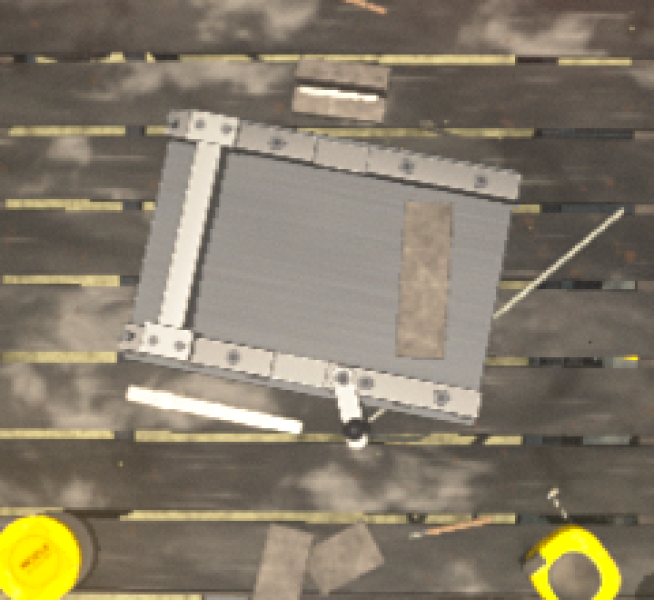

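View pics/side0c.png

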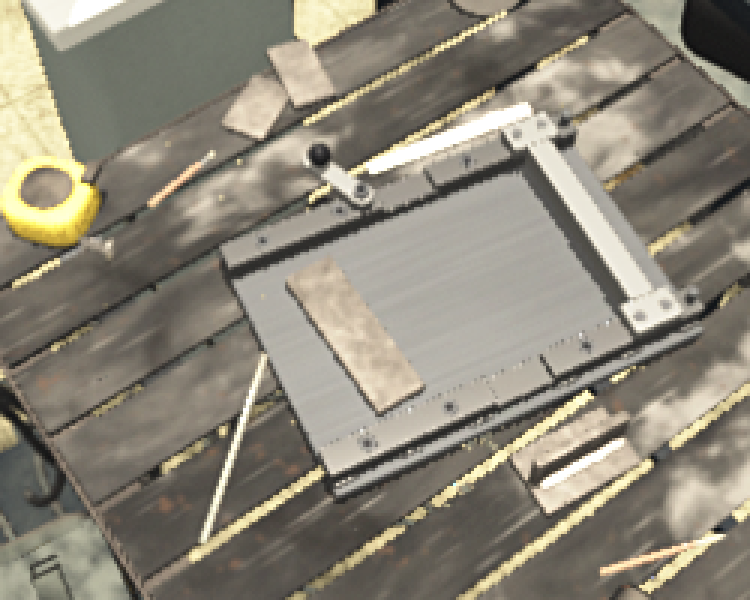

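Top view: jig turned about −12.5°, bar at its +y end (left), plate at right, keeper pointing out with its knob near full-picture (320,248). The side view agrees. Next I refine the poses.

```bash
cat > fit.py <<'E'
from h import *
from scipy.optimize import least_squares
s=arm.observe(); 
P={n:arm.get_image(n) for n in("top","side")}
top=lambda a:np.array(a)/2.725+[190,90]; side=lambda a:np.array(a)/3+[200,110]
J=np.array([[102,-150,30],[80,-150,30],[-80,-150,30],[-102,-150,30],[102,22.5,30],[102,-22.5,30],[-80,22.5,30]])/1e3
ct=top([[521,172],[517,200],[481,390],[477,418],[316,135],[368,146],[273,350]])
Js=np.array([[102,-150,30],[80,-150,30],[-80,-150,30],[-102,-150,30]])/1e3
cs=side([[336,476],[324,443],[232,265],[222,241]])
def W(q,X):
    r=R.from_euler("z",q[2]).as_matrix(); return X@r.T+[q[0],q[1],.006]
nets=[]
for n,p in P.items():
    for k,l in(("notch",[0,0,.023]),("keeper_hinge",[-.091,-.0365,.037])):
        r=arm.place_of(k,p)
        if r: nets.append((p,np.array(l),np.array(r[0]["centre"])*[640,400]))
def f(q): return np.concatenate([(proj(P["top"],W(q,J))-ct).ravel(),(proj(P["side"],W(q,Js))-cs).ravel()]+[(proj(p,W(q,l[None]))[0]-c) for p,l,c in nets])
r=least_squares(f,[.576,-.04,-.218],loss="soft_l1"); q=r.x
print("jig",q.round(4),np.degrees(q[2]),f(q).round(1)); np.save("jig.npy",q)
inv=lambda X:R.from_euler("z",-q[2]).as_matrix()@(np.array(X)-[q[0],q[1],.006])*1e3
for n,p in P.items():
    for k,z in(("stop_bar",.036),("plate",.016),("keeper_knob",.0605)):
        for c in arm.place_of(k,p)[:2]: print(n,k,round(c["conf"],2),inv(onz(p,c["centre"],z)).round(1))
    for k,z in(("plate",.026),("soapstone",.008)):
        t=arm.trace(k,p)
        if t:
            c=cv2.boxPoints(cv2.minAreaRect(np.argwhere(t[0]["region"])[:,::-1].astype(np.float32)))
            print(n,k,[inv(onz(p,x/[640,400],z))[:2].round(1).tolist() for x in c])
    g=p["frame"].copy()
    for a,b in((102,80),(-80,-102)):
        pts=proj(p,W(q,np.array([[a,-150,30],[a,150,30],[b,150,30],[b,-150,30]])/1e3)); cv2.polylines(g,[pts.round().astype(int)],True,(255,0,0),1)
    p["g"]=g
a=cv2.resize(P["top"]["g"][90:270,190:430],(400,300),interpolation=3);b=cv2.resize(P["side"]["g"][110:290,200:440],(400,300),interpolation=3)
save(P["top"],"fit.png",np.hstack([a,b]))
E
python3 fit.py
```

```text
jig [ 0.5799 -0.0371 -0.1801] -10.32035536687081 [-1.   0.5 -1.3 -0.4 -0.6 -0.2 -0.9 -0.7 -0.5  0.2 -0.2 -0.3 -0.4 -0.1
 -1.  -0.9 -1.5  1.  -0.5  0.1 -0.8  0.6  2.7  0.2  2.9  0.2  2.3  1.2
  0.1 -2.5]
top stop_bar 0.65 [  0.2 109.7  30. ]
top plate 0.73 [  3.3 -91.9  10. ]
top keeper_knob 0.71 [-126.9  -59.8   54.5]
top plate [[-66.5, -73.8], [64.4, -59.0], [69.4, -102.9], [-61.6, -117.0]]
top soapstone [[-143.6, 138.7], [-130.0, 138.7], [-131.6, -8.2], [-145.1, -8.1]]
side stop_bar 0.94 [ -0.4 108.1  30. ]
side plate 0.74 [ -0.2 -91.1  10. ]
side plate 0.52 [ 3.8 -0.3 10. ]
side keeper_knob 0.48 [-127.7  -57.9   54.5]
side plate [[-58.5, -120.5], [-70.4, -77.5], [65.7, -62.3], [74.7, -102.6]]
side soapstone [[-146.3, -10.8], [-144.8, 139.6], [-127.8, 135.5], [-129.8, -13.4]]
```

View pics/fit.png

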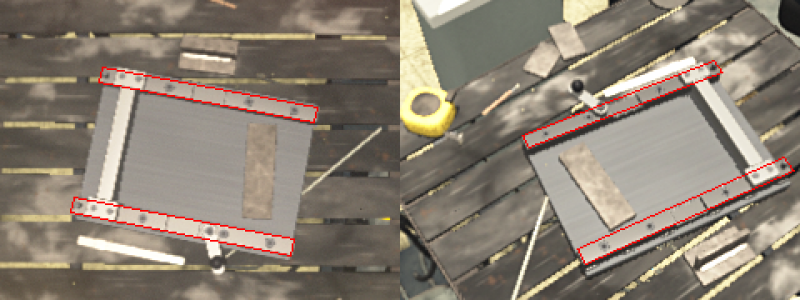

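```bash
cat > plan.py <<'E'
from h import *
import sys
q=np.load("jig.npy")
def state():
    s=arm.observe(); M=R.from_rotvec(s["ee_rot"]).as_matrix()
    pj=R.from_euler("z",-q[2]).apply(np.array(s["position"])-[q[0],q[1],0])*1e3
    yaw=np.degrees(np.arctan2(M[1,0],M[0,0])-q[2])
    print("t",round(s["clock"],2),"jig pos mm (z world)",pj.round(1),"toolx jig deg",yaw.round(2),"z-axis",M[:,2].round(3),"F",np.round(s["force"],1),"w",round(s["width"],2))
    return pj,yaw
def delta(pj,yaw,tgt,tyaw):
    "tool shift in cm (after turning) and turn about tool z"
    d=np.array(tgt)-pj; a=np.radians(tyaw); x=np.array([np.cos(a),np.sin(a)]); y=np.array([np.sin(a),-np.cos(a)])
    return np.array([d[:2]@x,d[:2]@y,-d[2]]).round(1)/10, round(-np.radians(tyaw-yaw),3)
if __name__=="__main__":
    pj,yaw=state()
    if len(sys.argv)>1:
        v=[float(a) for a in sys.argv[1:]]; print("shift cm, turn:",delta(pj,yaw,v[:3],v[3]))
E
python3 plan.py 0 139 120 90
```

```text
t 1.8 jig pos mm (z world) [ -69.1 -431.5  226.7] toolx jig deg 54.36 z-axis [ 0. -0. -1.] F [ 0.1 -0.8 -0.2] w 1.0
shift cm, turn: (array([57.05,  6.91, 10.67]), np.float64(-0.622))
```

>>> {"fn": "carry_out", "kwargs": {
  "claw": [9.18, 9.18, 9.18, 9.18, 9.18, 9.18, 9.18, 9.18, 9.18, 9.18, 9.18, 9.18, 9.18, 9.18, 9.18, 9.18, 9.18, 9.18, 9.18, 9.18],
  "delta_pos": [
    [0, 0, 0],
    [0, 0, 0],
    [0, 0, 0],
    [0, 0, 0],
    [0, 0, 0],
    [3.8, 0.46, 0.71],
    [3.8, 0.46, 0.71],
    [3.8, 0.46, 0.71],
    [3.8, 0.46, 0.71],
    [3.8, 0.46, 0.71],
    [3.8, 0.46, 0.71],
    [3.8, 0.46, 0.71],
    [3.8, 0.46, 0.71],
    [3.8, 0.46, 0.71],
    [3.8, 0.46, 0.71],
    [3.8, 0.46, 0.71],
    [3.8, 0.46, 0.71],
    [3.8, 0.46, 0.71],
    [3.8, 0.46, 0.71],
    [3.8, 0.46, 0.71]
  ],
  "angular": [
    [0, 0, -0.1244],
    [0, 0, -0.1244],
    [0, 0, -0.1244],
    [0, 0, -0.1244],
    [0, 0, -0.1244],
    [0, 0, 0],
    [0, 0, 0],
    [0, 0, 0],
    [0, 0, 0],
    [0, 0, 0],
    [0, 0, 0],
    [0, 0, 0],
    [0, 0, 0],
    [0, 0, 0],
    [0, 0, 0],
    [0, 0, 0],
    [0, 0, 0],
    [0, 0, 0],
    [0, 0, 0],
    [0, 0, 0]
  ]
}}

```text
clock: 3.8
position: [0.6049, 0.1006, 0.12]
ee_rot: [2.412, 2.012, 0.0]
force: [0.5, -0.7, -0.0]
width: 0.997
gripper_force: 0.0
```

```bash
python3 plan.py 0 139 30 90
```

```text
t 3.8 jig pos mm (z world) [  0.  139.9 120. ] toolx jig deg 89.99 z-axis [ 0. -0. -1.] F [ 0.5 -0.7 -0. ] w 1.0
shift cm, turn: (array([-0.09, -0.  ,  9.  ]), np.float64(-0.0))
```

>>> {"fn": "carry_out", "kwargs": {
  "claw": [9.18, 9.18, 9.18, 9.18, 9.18, 9.18, 9.18, 9.18, 9.18, 9.18, 9.18, 9.18, 9.18, 9.18, 9.18, 9.18, 9.18, 9.18, 9.18, 9.18],
  "delta_pos": [
    [0, 0, 2.5],
    [0, 0, 2.5],
    [0, 0, 2.5],
    [0, 0, 1.5],
    [-0.5, 0, 0],
    [-0.5, 0, 0],
    [-0.5, 0, 0],
    [-1, 0, 0],
    [-1, 0, 0],
    [-1, 0, 0],
    [-1, 0, 0],
    [-1, 0, 0],
    [-1, 0, 0],
    [-1, 0, 0],
    [-1, 0, 0],
    [-1, 0, 0],
    [-0.5, 0, 0],
    [-0.3, 0, 0],
    [-0.2, 0, 0],
    [0, 0, 0]
  ],
  "angular": [
    [0, 0, 0],
    [0, 0, 0],
    [0, 0, 0],
    [0, 0, 0],
    [0, 0, 0],
    [0, 0, 0],
    [0, 0, 0],
    [0, 0, 0],
    [0, 0, 0],
    [0, 0, 0],
    [0, 0, 0],
    [0, 0, 0],
    [0, 0, 0],
    [0, 0, 0],
    [0, 0, 0],
    [0, 0, 0],
    [0, 0, 0],
    [0, 0, 0],
    [0, 0, 0],
    [0, 0, 0]
  ]
}}

```text
clock: 5.8
position: [0.5839, -0.0143, 0.0303]
ee_rot: [2.412, 2.012, -0.0]
force: [1.0, 0.9, 0.6]
width: 0.997
gripper_force: 0.5
```

```bash
cat > look.py <<'E'
from plan import *
state()
inv=lambda X:R.from_euler("z",-q[2]).as_matrix()@(np.array(X)-[q[0],q[1],.006])*1e3
name=sys.argv[1]; ims=[]
for n,sl in(("top",(slice(110,260),slice(220,420))),("side",(slice(130,280),slice(250,450)))):
    p=arm.get_image(n)
    for k,z in(("stop_bar",.036),("stop_bar",.029),("plate",.016),("keeper_knob",.0605)):
        c=arm.place_of(k,p)
        if c: print(n,k,z,round(c[0]["conf"],2),inv(onz(p,c[0]["centre"],z)).round(1)[:2])
    ims.append(cv2.resize(p["frame"][sl],(400,300),interpolation=3))
save(p,name,np.hstack(ims))
E
python3 look.py l1.png
```

```text
t 5.8 jig pos mm (z world) [-0.1 23.1 30.3] toolx jig deg 89.99 z-axis [ 0. -0. -1.] F [1.  0.9 0.6] w 1.0
top plate 0.016 0.7 [ -5.5 -91.2]
side stop_bar 0.036 0.71 [ 3.3 -3.4]
side stop_bar 0.029 0.71 [-0.2 -1. ]
side plate 0.016 0.89 [  0.4 -98. ]
side keeper_knob 0.0605 0.74 [-133.6  -53.2]
```

View pics/l1.png

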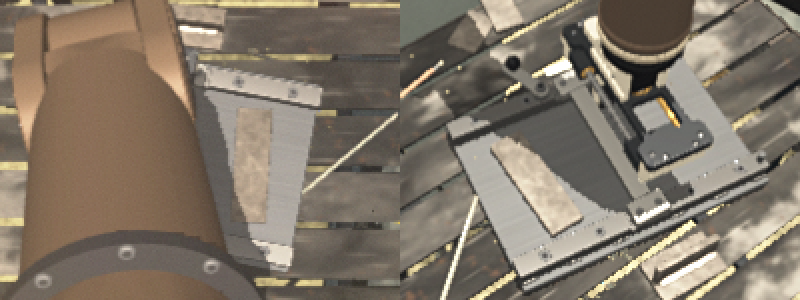

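The bar's far foot is at about the notch (650,205), but the gripper hides the rest. I'll lift off and go towards the keeper, then look again.

>>> {"fn": "carry_out", "kwargs": {
  "claw": [9.18, 9.18, 9.18, 9.18, 0, 0, 0, 0, 0, 0],
  "delta_pos": [
    [0.5, 0, 0],
    [0, 0, -3],
    [0, 0, -4],
    [0, 0, -4],
    [-2, -2, 0],
    [-3, -3, 0],
    [-3, -3, 0],
    [-3, -3, 0],
    [0, 0, 0],
    [0, 0, 0]
  ],
  "angular": [
    [0, 0, 0],
    [0, 0, 0],
    [0, 0, 0],
    [0, 0, 0],
    [0, 0, -0.14],
    [0, 0, -0.14],
    [0, 0, -0.14],
    [0, 0, -0.14],
    [0, 0, 0],
    [0, 0, 0]
  ]
}}

```text
clock: 7.3
position: [0.4811, -0.124, 0.1404]
ee_rot: [1.767, 2.597, -0.0]
force: [-0.0, 0.1, -0.4]
width: 0.526
gripper_force: 0.0
```

```bash
python3 look.py l2.png; python3 plan.py -112.6 -81.3 110 122
```

```text
t 7.3 jig pos mm (z world) [ -81.6 -103.2  140.4] toolx jig deg 121.86 z-axis [ 0. -0. -1.] F [-0.   0.1 -0.4] w 0.53
top stop_bar 0.036 0.87 [-5.2 -0.4]
top stop_bar 0.029 0.87 [-4.5  0.1]
side stop_bar 0.036 0.55 [ 6.4 -6.6]
side stop_bar 0.029 0.55 [ 2.8 -4.2]
side plate 0.016 0.76 [  7.9 -97.3]
side keeper_knob 0.0605 0.6 [-126.8  -56.7]
t 7.8 jig pos mm (z world) [ -81.3 -101.7  140.2] toolx jig deg 122.13 z-axis [-0.  0. -1.] F [ 0.5 -0.2  1.1] w 0.09
shift cm, turn: (array([ 3.39, -1.58,  3.02]), np.float64(0.002))
```

View pics/l2.png

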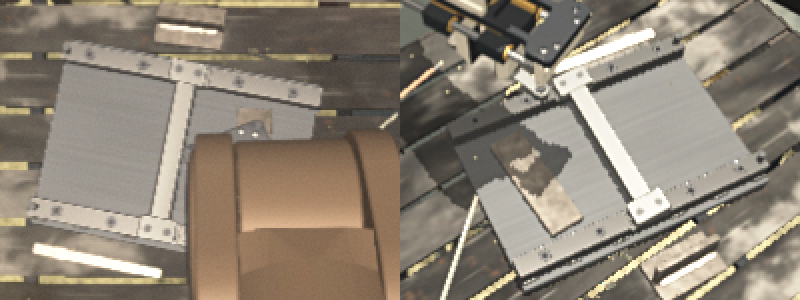

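Bar now lies across at the notch in both views, top (180,70)–(155,230). I'll check its height by comparing the model outline, seated and riding, against the traced region.

```bash
cat > bar.py <<'E'
from plan import *
from scipy.optimize import minimize
def box(x0,x1,y0,y1,z0,z1): return np.array([[x,y,z] for x in(x0,x1) for y in(y0,y1) for z in(z0,z1)])
B=[box(-77,77,-10,10,-11,12),box(77,102,-20,20,0,12),box(-102,-77,-20,20,0,12)]
def mask(p,x,y,z,a):
    m=np.zeros((1600,2560),np.uint8)
    for b in B:
        w=R.from_euler("z",a).apply(b)+[x,y,z]; w=R.from_euler("z",q[2]).apply(w/1e3)+[q[0],q[1],.006]
        cv2.fillConvexPoly(m,cv2.convexHull((proj(p,w)*4+1.5).round().astype(np.int32)),1)
    return cv2.resize(m.astype(np.float32),(640,400),interpolation=cv2.INTER_AREA)
for n in("top","side"):
    p=arm.get_image(n); t=arm.trace("stop_bar",p)
    if not t: print(n,"none");continue
    g=t[0]["region"].astype(np.float32); print(n,t[0]["conf"],g.sum())
    # ignore hidden part for the near foot: only jig x>-75 compared
    o=np.array([[x,y,30] for x,y in((-60,-60),(-60,60),(130,60),(130,-60))],float)
    w=R.from_euler("z",q[2]).apply(o/1e3)+[q[0],q[1],.006]; roi=np.zeros((400,640),np.float32); cv2.fillConvexPoly(roi,proj(p,w).round().astype(np.int32),1)
    for z in(23,30):
        f=lambda v:(np.abs(mask(p,v[0],v[1],z,v[2]/100)-g)*roi).sum()
        r=minimize(f,[0,0,0],method="Nelder-Mead",options=dict(initial_simplex=[[0,0,0],[4,0,0],[0,5,0],[0,0,3]],maxiter=120)); print(z,r.x.round(2),round(r.fun,1))
E
python3 bar.py
```

```text
top 0.58 1032.0
23 [ 1.78  2.91 -1.37] 86.9
30 [ 1.08  2.45 -0.5 ] 92.4
side 0.66 1120.0
23 [-2.27  3.3   0.09] 115.9
30 [1.22 0.57 0.01] 115.1
```

```bash
python3 plan.py 0 36 140 90
```

```text
t 8.0 jig pos mm (z world) [ -81.4 -102.2  140.2] toolx jig deg 122.09 z-axis [-0. -0. -1.] F [ 1.1  0.4 -0. ] w 0.0
shift cm, turn: (array([13.82,  8.14,  0.02]), np.float64(0.56))
```

>>> {"fn": "carry_out", "kwargs": {
  "claw": [9.18, 9.18, 9.18, 9.18, 9.18, 9.18, 9.18, 9.18, 9.18, 9.18, 9.18, 9.18, 9.18, 9.18, 9.18, 9.18],
  "delta_pos": [
    [0, 0, 0],
    [0, 0, 0],
    [0, 0, 0],
    [0, 0, 0],
    [3.45, 2.04, 0],
    [3.45, 2.04, 0],
    [3.45, 2.04, 0],
    [3.45, 2.04, 0],
    [0, 0, 2.8],
    [0, 0, 2.8],
    [0, 0, 2.8],
    [0, 0, 2.8],
    [-0.4, 0, 0],
    [-0.4, 0, 0],
    [-0.3, 0, 0],
    [-0.2, 0, 0]
  ],
  "angular": [
    [0, 0, 0.14],
    [0, 0, 0.14],
    [0, 0, 0.14],
    [0, 0, 0.14],
    [0, 0, 0],
    [0, 0, 0],
    [0, 0, 0],
    [0, 0, 0],
    [0, 0, 0],
    [0, 0, 0],
    [0, 0, 0],
    [0, 0, 0],
    [0, 0, 0],
    [0, 0, 0],
    [0, 0, 0],
    [0, 0, 0]
  ]
}}

```text
clock: 9.6
position: [0.5853, -0.015, 0.0298]
ee_rot: [2.412, 2.011, 0.004]
force: [0.7, 3.2, -1.1]
width: 0.999
gripper_force: 1.5
```

>>> {"fn": "carry_out", "kwargs": {
  "claw": [9.18, 9.18],
  "delta_pos": [
    [-0.15, 0, 0],
    [0, 0, 0]
  ],
  "angular": [
    [0, 0, 0],
    [0, 0, 0]
  ]
}}

```text
clock: 9.8
position: [0.585, -0.0155, 0.0294]
ee_rot: [2.411, 2.012, 0.004]
force: [1.5, 3.9, 3.6]
width: 1.0
gripper_force: 1.8
```

```bash
python3 plan.py
```

```text
t 9.8 jig pos mm (z world) [ 1.2 22.1 29.4] toolx jig deg 90.02 z-axis [ 0.003  0.001 -1.   ] F [1.5 3.9 3.6] w 1.0
```

>>> {"fn": "carry_out", "kwargs": {
  "claw": [9.18, 9.18],
  "delta_pos": [
    [-0.15, 0, 0],
    [0, 0, 0]
  ],
  "angular": [
    [0, 0, 0],
    [0, 0, 0]
  ]
}}

```text
clock: 10.0
position: [0.5841, -0.0174, 0.0287]
ee_rot: [2.411, 2.013, 0.001]
force: [0.6, 3.6, 2.8]
width: 1.002
gripper_force: 1.6
```

>>> {"fn": "carry_out", "kwargs": {
  "claw": [9.18, 9.18],
  "delta_pos": [
    [-0.15, 0, 0],
    [0, 0, 0]
  ],
  "angular": [
    [0, 0, 0],
    [0, 0, 0]
  ]
}}

```text
clock: 10.2
position: [0.5839, -0.0179, 0.0287]
ee_rot: [-2.411, -2.014, -0.003]
force: [1.5, 5.3, 4.0]
width: 1.0
gripper_force: 2.8
```

```bash
python3 plan.py
```

```text
t 10.2 jig pos mm (z world) [ 0.6 19.6 28.7] toolx jig deg 90.06 z-axis [ 0.001  0.001 -1.   ] F [1.5 5.3 4. ] w 1.0
```

>>> {"fn": "carry_out", "kwargs": {
  "claw": [9.18, 9.18],
  "delta_pos": [
    [-0.15, 0, 0],
    [0, 0, 0]
  ],
  "angular": [
    [0, 0, 0],
    [0, 0, 0]
  ]
}}

```text
clock: 10.4
position: [0.5837, -0.0191, 0.0287]
ee_rot: [-2.411, -2.014, -0.003]
force: [1.0, 6.1, 4.5]
width: 0.999
gripper_force: 3.2
```

>>> {"fn": "carry_out", "kwargs": {
  "claw": [9.18, 9.18],
  "delta_pos": [
    [-0.15, 0, 0],
    [0, 0, 0]
  ],
  "angular": [
    [0, 0, 0],
    [0, 0, 0]
  ]
}}

```text
clock: 10.6
position: [0.5834, -0.0205, 0.0287]
ee_rot: [-2.411, -2.014, -0.003]
force: [2.2, 6.2, 4.3]
width: 1.004
gripper_force: 3.2
```

```bash
python3 plan.py
```

```text
t 10.6 jig pos mm (z world) [ 0.6 16.9 28.7] toolx jig deg 90.07 z-axis [ 0.001  0.002 -1.   ] F [2.2 6.2 4.3] w 1.0
```

```bash
python3 - <<'E'
from plan import *
from bar import *
p=arm.get_image("side"); c=proj(p,R.from_euler("z",q[2]).apply([[.091,0,.03]])+[q[0],q[1],.006])[0].astype(int); print(c)
sl=(slice(c[1]-32,c[1]+28),slice(c[0]-45,c[0]+35))
def drw(z,y):
    g=cv2.resize(p["frame"][sl],(400,300),interpolation=cv2.INTER_CUBIC)
    b=B[1]+[0,y,z]; w=R.from_euler("z",q[2]).apply(b/1e3)+[q[0],q[1],.006]
    h=(proj(p,w)-[c[0]-45,c[1]-32]+.5)*5
    for i,j in((0,1),(2,3),(4,5),(6,7),(0,2),(1,3),(4,6),(5,7),(0,4),(1,5),(2,6),(3,7)): cv2.line(g,h[i].astype(int).tolist(),h[j].astype(int).tolist(),(255,0,0),1)
    return g
raw=cv2.resize(p["frame"][sl],(400,300),interpolation=cv2.INTER_CUBIC)
a=np.hstack([raw,drw(23,-2.5)]); b=np.hstack([drw(30,-2.5),drw(23,0)])
save(p,"foot.png",np.vstack([a,b]))
E
```

```text
top none
side 0.8 1035.0
23 [-0.4  -3.55  0.14] 103.1
30 [ 2.25 -5.64  0.14] 106.6
[373 234]
```

View pics/foot.png

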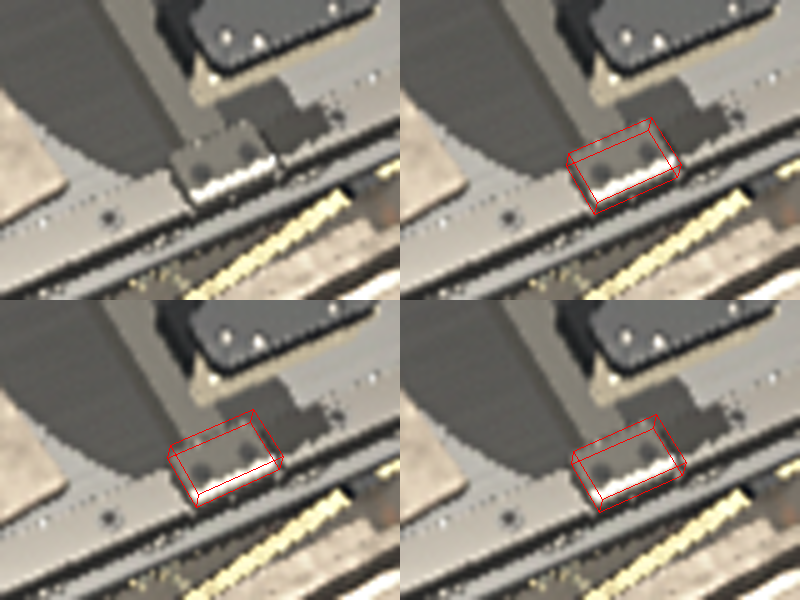

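The foot fits the seated outline, with a dark notch gap on its +y side (275,155). One more small push should meet the notch wall.

>>> {"fn": "carry_out", "kwargs": {
  "claw": [9.18, 9.18],
  "delta_pos": [
    [-0.15, 0, 0],
    [0, 0, 0]
  ],
  "angular": [
    [0, 0, 0],
    [0, 0, 0]
  ]
}}

```text
clock: 11.05
position: [0.5832, -0.0217, 0.0287]
ee_rot: [-2.411, -2.014, -0.004]
force: [0.8, 7.1, 4.2]
width: 0.999
gripper_force: 3.7
```

```bash
python3 plan.py
```

```text
t 11.05 jig pos mm (z world) [ 0.6 15.7 28.7] toolx jig deg 90.06 z-axis [ 0.001  0.002 -1.   ] F [0.8 7.1 4.2] w 1.0
```

>>> {"fn": "carry_out", "kwargs": {
  "claw": [9.18, 9.18, 9.18, 9.18, 9.18, 9.18, 9.18],
  "delta_pos": [
    [0.8, 0, 0],
    [0, 0, -2],
    [0, 0, -2],
    [-2.4, 0, 0],
    [0, 0, 1.7],
    [0, 0, 0.3],
    [0, 0, 0]
  ],
  "angular": [
    [0, 0, 0],
    [0, 0, 0],
    [0, 0, 0],
    [0, 0, 0],
    [0, 0, 0],
    [0, 0, 0],
    [0, 0, 0]
  ]
}}

```text
clock: 11.75
position: [0.5787, -0.0392, 0.0474]
ee_rot: [-2.411, -2.012, 0.003]
force: [1.0, 0.8, 0.2]
width: 0.998
gripper_force: 0.0
```

```bash
python3 plan.py
```

```text
t 11.75 jig pos mm (z world) [-0.8 -2.3 47.4] toolx jig deg 90.01 z-axis [-0.003 -0.    -1.   ] F [1.  0.8 0.2] w 1.0
```

>>> {"fn": "carry_out", "kwargs": {
  "claw": [9.18, 9.18, 9.18],
  "delta_pos": [
    [0, 0, 0.2],
    [0, 0, 0.2],
    [0, 0, 0]
  ],
  "angular": [
    [0, 0, 0],
    [0, 0, 0],
    [0, 0, 0]
  ]
}}

```text
clock: 12.05
position: [0.5797, -0.0389, 0.0442]
ee_rot: [-2.412, -2.013, 0.0]
force: [-0.2, -0.1, -0.8]
width: 1.001
gripper_force: 0.0
```

>>> {"fn": "carry_out", "kwargs": {
  "claw": [9.18, 9.18, 9.18],
  "delta_pos": [
    [0, 0, 0.2],
    [0, 0, 0.15],
    [0, 0, 0]
  ],
  "angular": [
    [0, 0, 0],
    [0, 0, 0],
    [0, 0, 0]
  ]
}}

```text
clock: 12.35
position: [0.5799, -0.0391, 0.0414]
ee_rot: [2.412, 2.013, 0.0]
force: [-3.2, -0.2, 6.1]
width: 0.996
gripper_force: 3.8
```

```bash
python3 plan.py -112.6 -81.3 110 122
```

```text
t 12.35 jig pos mm (z world) [ 0.4 -2.  41.4] toolx jig deg 90.01 z-axis [ 0. -0. -1.] F [-3.2 -0.2  6.1] w 1.0
shift cm, turn: (array([ -0.73, -13.78,  -6.86]), np.float64(-0.558))
```

Contact at z = 41.4 mm: the bar is seated (riding would be 48). Now the keeper.

>>> {"fn": "carry_out", "kwargs": {
  "claw": [9.18, 9.18, 0, 0, 0, 0, 0, 0, 0, 0],
  "delta_pos": [
    [0, 0, -3.5],
    [0, 0, -3.4],
    [0, 0, 0],
    [0, 0, 0],
    [0, 0, 0],
    [0, 0, 0],
    [-0.18, -3.45, 0],
    [-0.18, -3.45, 0],
    [-0.18, -3.45, 0],
    [-0.18, -3.45, 0]
  ],
  "angular": [
    [0, 0, 0],
    [0, 0, 0],
    [0, 0, -0.14],
    [0, 0, -0.14],
    [0, 0, -0.14],
    [0, 0, -0.14],
    [0, 0, 0],
    [0, 0, 0],
    [0, 0, 0],
    [0, 0, 0]
  ]
}}

```text
clock: 13.35
position: [0.4529, -0.0976, 0.1097]
ee_rot: [1.762, 2.601, -0.0]
force: [-0.2, -0.2, 0.2]
width: 0.35
gripper_force: 0.0
```

```bash
python3 - <<'E'
from plan import *
pj,yaw=state(); print(delta(pj,yaw,[-112.6,-81.3,54.5],122))
h=np.array([-91,-36.5])
def tip(th,off=18.5):
    a=np.radians(th); return h+42*np.array([np.cos(a),np.sin(a)])-off*np.array([np.sin(a),-np.cos(a)])
# arc per step of 7.625 deg
P=[(*tip(212),54.5)]+[]
p0=np.array([*tip(212),54.5])
for st in(7.625,5): print(st,delta(p0,122,[*tip(212-st),54.5],122-st),np.hypot(*(tip(212)-tip(212-st))))
for th in(212,90): print(th,tip(th).round(1))
E
```

```text
t 13.35 jig pos mm (z world) [-114.   -82.3  109.7] toolx jig deg 122.09 z-axis [ 0. -0. -1.] F [-0.2 -0.2  0.2] w 0.35
(array([0.01, 0.18, 5.52]), np.float64(0.002))
7.625 (array([ 0.54, -0.28, -0.  ]), np.float64(0.133)) 6.1031162532829315
5 (array([ 0.36, -0.18, -0.  ]), np.float64(0.087)) 4.003727549237327
212 [-116.8  -74.4]
90 [-109.5    5.5]
```

>>> {"fn": "carry_out", "kwargs": {
  "claw": [0, 0, 0, 0, 0, 0, 0, 0, 0, 0, 0, 0, 0, 0, 0, 0, 0, 0, 0, 0],
  "delta_pos": [
    [0, 0.18, 1.9],
    [0, 0, 1.8],
    [0, 0, 1.8],
    [0, 0, 0],
    [0.4, 0, 0],
    [0.4, 0, 0],
    [0.574, -0.208, 0],
    [0.574, -0.208, 0],
    [0.574, -0.208, 0],
    [0.574, -0.208, 0],
    [0.574, -0.208, 0],
    [0.574, -0.208, 0],
    [0.574, -0.208, 0],
    [0.574, -0.208, 0],
    [0.574, -0.208, 0],
    [0.574, -0.208, 0],
    [0.574, -0.208, 0],
    [0.574, -0.208, 0],
    [0.574, -0.208, 0],
    [0, 0, 0]
  ],
  "angular": [
    [0, 0, 0],
    [0, 0, 0],
    [0, 0, 0],
    [0, 0, 0],
    [0, 0, 0],
    [0, 0, 0],
    [0, 0, 0.1331],
    [0, 0, 0.1331],
    [0, 0, 0.1331],
    [0, 0, 0.1331],
    [0, 0, 0.1331],
    [0, 0, 0.1331],
    [0, 0, 0.1331],
    [0, 0, 0.1331],
    [0, 0, 0.1331],
    [0, 0, 0.1331],
    [0, 0, 0.1331],
    [0, 0, 0.1331],
    [0, 0, 0.1331],
    [0, 0, 0]
  ]
}}

```text
clock: 15.35
position: [0.4587, -0.0182, 0.0555]
ee_rot: [-3.122, -0.344, -0.003]
force: [-0.7, 0.2, -0.5]
width: 0.006
gripper_force: 0.0
```

```bash
python3 look.py l3.png; python3 -c "
from plan import *
pj,y=state(); h=np.array([-91,-36.5]); 
a=np.radians(212-13*7.625); print(h+42*np.array([np.cos(a),np.sin(a)])-18.5*np.array([np.sin(a),-np.cos(a)]), 122-13*7.625)"
```

```text
t 15.35 jig pos mm (z world) [-122.6   -3.2   55.5] toolx jig deg 22.9 z-axis [ 0.002  0.001 -1.   ] F [-0.7  0.2 -0.5] w 0.01
top stop_bar 0.036 0.93 [  0.1 -10.1]
top stop_bar 0.029 0.93 [ 0.9 -9.6]
top plate 0.016 0.95 [ -0.7 -81.6]
side stop_bar 0.036 0.72 [ 9.1 -6.3]
side stop_bar 0.029 0.72 [ 5.6 -3.9]
side plate 0.016 0.55 [  2.  -98.8]
side keeper_knob 0.0605 0.66 [-103.     5.7]
t 15.85 jig pos mm (z world) [-123.2   -4.6   54.7] toolx jig deg 22.96 z-axis [-0.  0. -1.] F [-0.7 -0.5 -0.6] w 0.0
[-124.37139219   -4.99444203] 22.875
```

View pics/l3.png

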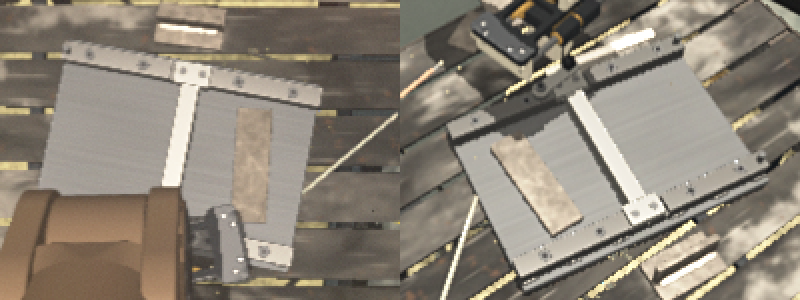

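Keeper knob now at side crop (570,60), following the finger over the near rail. Three more steps close it.

>>> {"fn": "carry_out", "kwargs": {
  "claw": [0, 0, 0, 0, 0],
  "delta_pos": [
    [0.574, -0.208, 0],
    [0.574, -0.208, 0],
    [0.574, -0.208, 0],
    [0.1, 0, 0],
    [0, 0, 0]
  ],
  "angular": [
    [0, 0, 0.1331],
    [0, 0, 0.1331],
    [0, 0, 0.1331],
    [0, 0, 0],
    [0, 0, 0]
  ]
}}

```text
clock: 16.35
position: [0.4741, -0.0119, 0.0544]
ee_rot: [3.129, -0.274, -0.003]
force: [-4.2, 0.0, 2.1]
width: 0.007
gripper_force: 2.3
```

```bash
python3 look.py l4.png
```

```text
t 16.35 jig pos mm (z world) [-108.5    5.8   54.4] toolx jig deg 0.31 z-axis [-0.002 -0.    -1.   ] F [-4.2  0.   2.1] w 0.01
top stop_bar 0.036 0.88 [-7.9 -3.4]
top stop_bar 0.029 0.88 [-7.1 -2.9]
top plate 0.016 0.97 [  4.9 -83.9]
side stop_bar 0.036 0.96 [ 7.2 -8.4]
side stop_bar 0.029 0.96 [ 3.7 -6.1]
side plate 0.016 0.74 [  6.2 -97. ]
side keeper_knob 0.0605 0.54 [-96.3   5.6]
```

>>> {"fn": "carry_out", "kwargs": {
  "claw": [0, 0, 0, 9.18, 9.18, 9.18, 9.18, 9.18, 9.18, 9.18, 9.18, 9.18, 9.18, 9.18, 9.18, 9.18, 9.18, 9.18, 9.18, 9.18],
  "delta_pos": [
    [-1, 0, 0],
    [0, 0, -2.8],
    [0, 0, -2.8],
    [0, 0, 0],
    [0, 0, 0],
    [0, 0, 0],
    [0, 0, 0],
    [0, 0, 0],
    [0, 0, 0],
    [0, 0, 0],
    [0, 0, 0],
    [0, 0, 0],
    [0, 0, 0],
    [0, 0, 0],
    [0, 0, 0],
    [-3.5, 3, 0],
    [-3.5, 3, 0],
    [-3.5, 3, 0],
    [-3.6, 3, 0],
    [0, 0, 0]
  ],
  "angular": [
    [0, 0, 0],
    [0, 0, 0],
    [0, 0, 0],
    [0, 0, -0.1305],
    [0, 0, -0.1305],
    [0, 0, -0.1305],
    [0, 0, -0.1305],
    [0, 0, -0.1305],
    [0, 0, -0.1305],
    [0, 0, -0.1305],
    [0, 0, -0.1305],
    [0, 0, -0.1305],
    [0, 0, -0.1305],
    [0, 0, -0.1305],
    [0, 0, -0.1305],
    [0, 0, 0],
    [0, 0, 0],
    [0, 0, 0],
    [0, 0, 0],
    [0, 0, 0]
  ]
}}

```text
clock: 18.85
position: [0.5601, -0.1781, 0.1111]
ee_rot: [2.418, 1.997, 0.001]
force: [-0.1, -0.1, -1.1]
width: 1.0
gripper_force: 0.0
```

```bash
python3 look.py l4.png;python3 plan.py 1 -135 21 90
```

```text
t 18.85 jig pos mm (z world) [   5.8 -142.3  111.1] toolx jig deg 89.43 z-axis [ 0.004 -0.004 -1.   ] F [-0.1 -0.1 -1.1] w 1.0
top stop_bar 0.036 0.96 [-3.5 -1.7]
top stop_bar 0.029 0.96 [-2.7 -1.2]
top plate 0.016 0.61 [ -5.2 -85.3]
top keeper_knob 0.0605 0.75 [-86.5   4.4]
side stop_bar 0.036 0.82 [ 8.4 -5.4]
side stop_bar 0.029 0.82 [ 4.9 -3.1]
side plate 0.016 0.9 [  2.  -95.1]
side keeper_knob 0.0605 0.55 [-88.3   7.9]
t 19.35 jig pos mm (z world) [   2.  -134.6  110.9] toolx jig deg 89.87 z-axis [ 0.  0. -1.] F [-0.4  0.3 -0.1] w 1.0
shift cm, turn: (array([-0.04, -0.1 ,  8.99]), np.float64(-0.002))
```

View pics/l4.png

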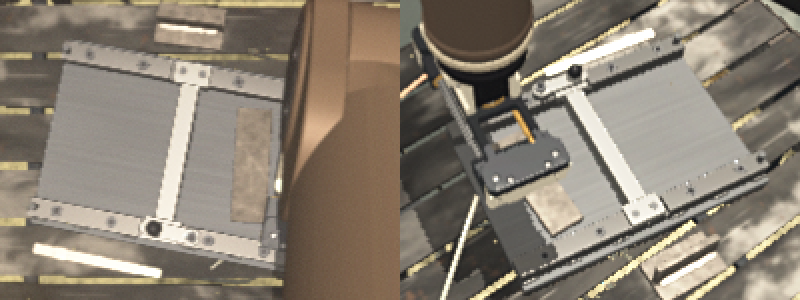

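Knob sits over the near foot (top crop 153,228), so the keeper is closed; the plate is undisturbed. Pushing the plate next.

>>> {"fn": "carry_out", "kwargs": {
  "claw": [9.18, 9.18, 9.18, 9.18, 9.18, 9.18, 9.18, 9.18, 9.18, 9.18, 9.18, 9.18, 9.18, 9.18, 9.18, 9.18, 9.18, 9.18, 9.18, 9.18],
  "delta_pos": [
    [0, -0.1, 2.5],
    [0, 0, 2.5],
    [0, 0, 2.5],
    [0, 0, 1.5],
    [0, 0, 0],
    [0, 0, 0],
    [0.4, 0, 0],
    [0.5, 0, 0],
    [0.5, 0, 0],
    [0.5, 0, 0],
    [0.5, 0, 0],
    [0.5, 0, 0],
    [0.5, 0, 0],
    [0.5, 0, 0],
    [0.5, 0, 0],
    [0.5, 0, 0],
    [0.5, 0, 0],
    [0.5, 0, 0],
    [0.5, 0, 0],
    [0, 0, 0]
  ],
  "angular": [
    [0, 0, 0],
    [0, 0, 0],
    [0, 0, 0],
    [0, 0, 0],
    [0, 0, 0],
    [0, 0, 0],
    [0, 0, 0],
    [0, 0, 0],
    [0, 0, 0],
    [0, 0, 0],
    [0, 0, 0],
    [0, 0, 0],
    [0, 0, 0],
    [0, 0, 0],
    [0, 0, 0],
    [0, 0, 0],
    [0, 0, 0],
    [0, 0, 0],
    [0, 0, 0],
    [0, 0, 0]
  ]
}}

```text
clock: 21.35
position: [0.5691, -0.1069, 0.0211]
ee_rot: [2.415, 2.008, 0.001]
force: [-0.9, -1.5, -0.3]
width: 0.994
gripper_force: 0.6
```

```bash
python3 plan.py
```

```text
t 21.35 jig pos mm (z world) [  2.  -70.7  21.1] toolx jig deg 89.82 z-axis [ 0.001 -0.    -1.   ] F [-0.9 -1.5 -0.3] w 0.99
```

Steps of 3 mm from here, watching the force.

>>> {"fn": "carry_out", "kwargs": {
  "claw": [9.18, 9.18, 9.18, 9.18],
  "delta_pos": [
    [0.2, 0, 0],
    [0.2, 0, 0],
    [0.2, 0, 0],
    [0, 0, 0]
  ],
  "angular": [
    [0, 0, 0],
    [0, 0, 0],
    [0, 0, 0],
    [0, 0, 0]
  ]
}}

```text
clock: 21.75
position: [0.5697, -0.1023, 0.0209]
ee_rot: [2.415, 2.007, -0.001]
force: [-0.6, -5.9, 4.6]
width: 1.002
gripper_force: 2.6
```

>>> {"fn": "carry_out", "kwargs": {
  "claw": [9.18, 9.18, 9.18],
  "delta_pos": [
    [0.15, 0, 0],
    [0.15, 0, 0],
    [0, 0, 0]
  ],
  "angular": [
    [0, 0, 0],
    [0, 0, 0],
    [0, 0, 0]
  ]
}}

```text
clock: 22.05
position: [0.5699, -0.1007, 0.0209]
ee_rot: [2.416, 2.005, -0.002]
force: [-1.5, -7.8, 4.2]
width: 0.999
gripper_force: 4.3
```

```bash
python3 plan.py
```

```text
t 22.05 jig pos mm (z world) [  1.6 -64.4  20.9] toolx jig deg 89.7 z-axis [-0.    -0.002 -1.   ] F [-1.5 -7.8  4.2] w 1.0
```

>>> {"fn": "carry_out", "kwargs": {
  "claw": [9.18, 9.18, 9.18, 9.18],
  "delta_pos": [
    [0.15, 0, 0],
    [0.15, 0, 0],
    [0, 0, 0],
    [0, 0, 0]
  ],
  "angular": [
    [0, 0, 0],
    [0, 0, 0],
    [0, 0, 0],
    [0, 0, 0]
  ]
}}

```text
clock: 22.45
position: [0.5703, -0.098, 0.0209]
ee_rot: [2.417, 2.005, -0.003]
force: [-1.4, -8.1, 3.1]
width: 0.997
gripper_force: 4.6
```

```bash
python3 plan.py
```

```text
t 22.45 jig pos mm (z world) [  1.5 -61.7  20.9] toolx jig deg 89.67 z-axis [-0.    -0.002 -1.   ] F [-1.4 -8.1  3.1] w 1.0
```

>>> {"fn": "carry_out", "kwargs": {
  "claw": [9.18, 9.18, 9.18, 9.18, 9.18, 9.18, 9.18, 9.18, 9.18, 9.18, 9.18, 9.18, 9.18, 9.18],
  "delta_pos": [
    [-0.5, 0, 0],
    [-1, 0, 0],
    [0, 0, -3],
    [0, 0, -4],
    [0, 0, -4],
    [0, 0, -4],
    [-4, 0, 0],
    [-4, 0, 0],
    [-4, 0, 0],
    [-4, 0, 0],
    [-4, 0, 0],
    [-4, 0, 0],
    [0, 0, 0],
    [0, 0, 0]
  ],
  "angular": [
    [0, 0, 0],
    [0, 0, 0],
    [0, 0, 0],
    [0, 0, 0],
    [0, 0, 0],
    [0, 0, 0],
    [0, 0, 0],
    [0, 0, 0],
    [0, 0, 0],
    [0, 0, 0],
    [0, 0, 0],
    [0, 0, 0],
    [0, 0, 0],
    [0, 0, 0]
  ]
}}

```text
clock: 23.85
position: [0.5233, -0.3472, 0.1702]
ee_rot: [-2.417, -2.005, -0.0]
force: [0.2, 1.1, -0.0]
width: 1.002
gripper_force: 0.0
```

```bash
sed -i 's/(-60,-60)/(-60,-60)/' bar.py; python3 look.py l5.png; python3 bar.py; python3 - <<'E'
from plan import *
for n in("top","side"):
    p=arm.get_image(n); t=arm.trace("plate",p)
    if t:
        c=cv2.boxPoints(cv2.minAreaRect(np.argwhere(t[0]["region"])[:,::-1].astype(np.float32)))
        print(n,[(R.from_euler("z",-q[2]).apply(onz(p,x/[640,400],.026)-[q[0],q[1],0])*1e3)[:2].round(1).tolist() for x in c])
E
```

```text
t 23.85 jig pos mm (z world) [  -0.  -315.2  170.2] toolx jig deg 89.67 z-axis [-0.     0.001 -1.   ] F [ 0.2  1.1 -0. ] w 1.0
top stop_bar 0.036 0.76 [-4.4 -8.1]
top stop_bar 0.029 0.76 [-3.6 -7.6]
top plate 0.016 0.79 [  3.7 -25.5]
top keeper_knob 0.0605 0.7 [-96.8  -1.7]
side stop_bar 0.036 0.94 [ 5.1 -4.6]
side stop_bar 0.029 0.94 [ 1.5 -2.2]
side plate 0.016 0.66 [  9.9 -31.9]
side keeper_knob 0.0605 0.55 [-88.5   5.8]
top 0.86 899.0
23 [-0.8   1.26 -0.66] 75.9
30 [-2.32  0.53 -0.4 ] 79.9
side 0.62 971.0
23 [-1.53  0.73 -1.17] 102.8
30 [ 2.11 -1.93 -1.07] 111.6
top [[-60.9, -8.0], [70.7, -9.9], [69.7, -52.3], [-61.6, -49.8]]
side [[-55.4, -54.3], [-62.4, -11.5], [70.2, -12.3], [75.0, -52.2]]
```

View pics/l5.png

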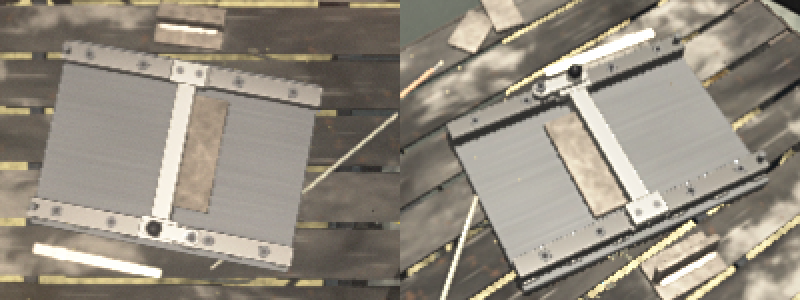

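```bash
python3 - <<'E'
from h import *
p=arm.get_image("top"); r=arm.get_image("side")
save(p,"z.png",np.hstack([cv2.resize(p["frame"][150:222,292:340],(400,600),interpolation=2),cv2.resize(r["frame"][165:240,318:368],(400,600),interpolation=2)]))
E
```

```text
(no output)
```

View pics/z.png

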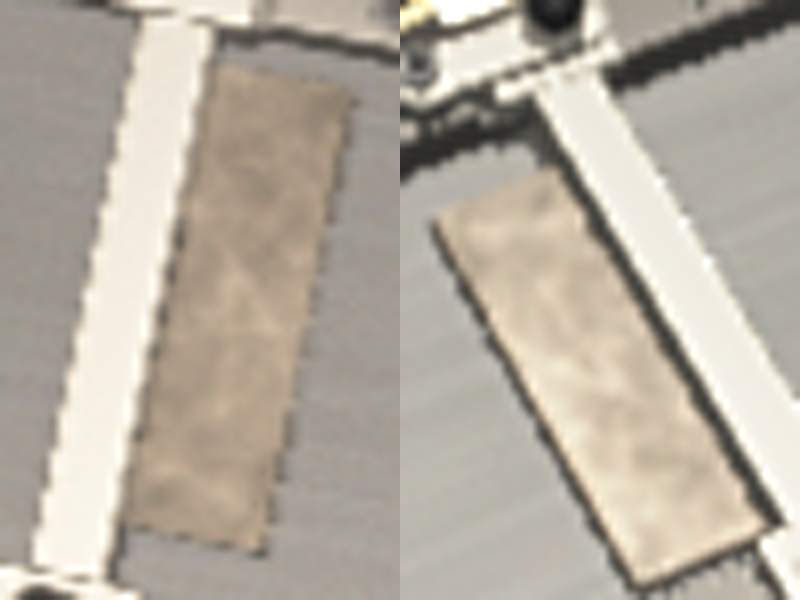

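The plate lies flush and parallel against the bar along its whole length in both views. The keeper is over the foot, so I'm handing in.

```bash
python3 -c "
from cell import arm
print(arm.sign_off())"
```

```text
the job is handed in; nothing more can be done
None
```

I handed the job in at about 24 s: the bar is seated in its notches, the keeper is closed over the bar's foot, the plate sits square against the bar, and I moved none of the bystanders; no verdict came back.

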